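Sort out two mixed-up kitchen caddies

ROBOT

A 6-joint arm with a two-finger parallel gripper is mounted at the origin on a cart in front of the work surface, level with it; the furniture and walls round the work are solid. World frame = base frame: x ahead of the robot, y to its left, z up, the work surface at z = 0. Lengths are in m, angles in degrees, forces in N, time in s.
With the tool pointing down it reaches from about 0.4 to 0.825 m from the base axis. Payload 7 kg.
Tool frame: the origin (TCP) lies midway between the tips of the shut fingers; the grasp point (between the pads) lies r.grip_depth behind it (r.grip_depth is the distance from the TCP to the grasp point, in m); z points along the fingers, y is the line along which they close (so a half turn about z gives the same grasp; the last joint's range is limited). The gripper opens to 88 mm and grips with 3 to 60 N. Pads are 19 mm wide; open, the fingers measure 130 mm over their backs; the gripper's body (78 mm by 193 mm) begins 47 mm behind the grasp point.
Start: joints at [86.179, 20.546, 0.682, 0, -70.136, -16.507], TCP at [0.235, 0.633, 0.201] pointing down, gripper open.
Joint ranges: [-176.03, 176.03], [-82.01, 121.73], [-58.28, 71.71], [-173.87, 95.51], [-174.79, -0.11], [-173.66, 173.66]. Speed limits (degrees/s): [136.94, 136.94, 172.46, 180, 180, 180].

INTERFACE

Orientations are given as [roll, pitch, yaw] about the fixed x, y, z axes, in that order (R = Rz(yaw) Ry(pitch) Rx(roll)).
In Python, from plant import r gives the robot as it stands.
- The arm moves only by the shell command python3 -m pendant 'ROWS' [OPENING] [FORCE]. ROWS is a JSON list of rows, 1 to 12 of them, each written [[dx, dy, dz], [rx, ry, rz]]: dx, dy, dz in m, then a rotation vector rx, ry, rz in degrees; each row is the pose to reach, as a shift and turn from the pose commanded when the command began, along the tool's axes at that moment; what a row does not reach only later rows make up. A row lasts 1/12 s, in which the tool goes at most 0.0417 m and 7.16 degrees, less where a joint would pass 70% of its speed; a pose out of reach is approached as far as the arm can. OPENING is the finger opening in m, set as the command begins (- or left out keeps the last). The fingers move at their own pace and stop on an object; FORCE is the grip in N (left out, the last holds). Time passes only in rows, so rows that do not move let the fingers close. It prints the time, the measured TCP pose, the force, the opening and the grip force at its end. Input that does not fit is refused with a message, and nothing moves.
- r.get_state(): the state, without advancing time (a new reading comes with each control period).
- r.capture(name): name is "side" or "top" or "wrist"; returns a dict with "frame" (400x640x3 uint8, red, green, blue), "z_map" (400x640 float32, m along the optical axis (not along the pixel's ray), 0 where there is no reading), "fx", "fy", "cx", "cy" (pixels), "cam_to_world" (4x4, takes a point from camera to world coordinates). Camera axes: x right, y down, z forward; pixel columns grow to the right and rows downward; lengths in m; the calibration is good to about 2 mm. A picture is of the moment at which its call begins.
- r.close_job(): hands the job in; it is judged then, once.
The state is a dict: "time_s": time; "joints": joint angles; "qd": joint speeds; "joint_torque": joint torques, N m; "tcp_pos": TCP position; "eef_rot": TCP orientation; "contact_force": force on the tool from outside, world axes, zero at the start; "moment": the same for the moment, N m; "gripper_width": finger opening in m; "gripper_force": force on a finger pad.
Only numpy, scipy, OpenCV 4.12 (cv2) and the standard library are available. Lean on these libraries where they do the work, as an engineer would, in place of code of your own. Each camera call takes 0.05 s, during which the arm holds its last target. There are 200 camera calls.

TASK

Two jars from the breakfast caddy (pale wood) and two things from the cooking caddy (blue) have been put back in each other's places: the honey and the two jars of jam belong in the breakfast caddy, the pepper mill and the two red-capped spice jars in the cooking caddy. Both caddies are full, so stand one thing on a free spot of the worktop for the time being, and exchange the strays until each caddy holds its own three, each upright on the floor of a compartment of its own. Set the things down without dropping them or tipping them over, and leave the tin and the timer behind where they stand.

Things in the scene. Friction and masses are not known exactly. Their poses are not given: they have to be found in the camera images.
- breakfast_caddy: Breakfast caddy, pale natural wood with a cork floor: open box, 102 (x) x 290 (y) x 48 mm high, stands firm. Three compartments in a row along its y, each 86 x 86 mm inside, centred at x = 0, y = -94, 0, +94 mm; their floor is 12 mm above the worktop; outer walls 8 mm thick, 48 mm high, dividers 8 mm thick, 42 mm high. Origin: centre of its footprint, at worktop height; both ends are alike
- cooking_caddy: Cooking caddy, painted blue with a dark floor: open box, 102 (x) x 290 (y) x 48 mm high, stands firm. Three compartments in a row along its y, each 86 x 86 mm inside, centred at x = 0, y = -94, 0, +94 mm; their floor is 12 mm above the worktop; outer walls 8 mm thick, 48 mm high, dividers 8 mm thick, 42 mm high. Origin: centre of its footprint, at worktop height; both ends are alike
- honey_jar: Jar of honey, amber with a white lid: round, 69 mm across at the widest, lid 65 mm across, 99 mm tall, about 0.5 kg; belongs in the breakfast caddy. Origin: centre of its underside; z up along its axis
- jam_jar: Jar of jam, pink-red with a white lid: round, 65 mm across at the widest, lid 61 mm across, 97 mm tall, about 0.36 kg; belongs in the breakfast caddy. Origin: centre of its underside; z up along its axis
- jam_jar_2: Jar of preserve, dark pink with a gold-yellow lid: many-sided, 60 x 64 mm, lid 58 mm across, 87 mm tall, about 0.38 kg; belongs in the breakfast caddy. Origin: centre of its underside; z up along its axis
- pepper_mill: Pepper mill of dark turned wood, waisted: foot 58 mm across, 150 mm tall; its head is 50 mm across from 109 to 139 mm above the foot, with a small knob on top; the head does not turn; about 0.18 kg; belongs in the cooking caddy. Origin: centre of its underside; z up along its axis
- spice_7: Spice jar with a red screw cap, a green patch on its top and a green label: round, 42 mm across, cap 45 mm across over the top 21 mm, 106 mm tall, about 0.11 kg; belongs in the cooking caddy. Origin: centre of its underside; z up along its axis
- spice_3: Spice jar with a red screw cap, a black patch on its top and a black label: otherwise like the other spice jar (42 mm across, cap 45 mm, 106 mm tall, 0.11 kg); belongs in the cooking caddy. Origin: centre of its underside; z up along its axis
- tin_beans: Green tin with a gold-coloured lid, 75 mm across, 58 mm tall, standing behind the caddies; leave it where it is. Origin: centre of its underside; z up along its axis. (Behind x = 0.61 m, from 0.45 m up, wall cabinets with knobs overhang the worktop: keep the wrist clear of them.)
- egg_timer: Kitchen timer, white with a green domed top, 59 mm across, 52 mm tall, standing behind the caddies; leave it where it is. Origin: centre of its underside; z up along its axis
There are look-alikes about, which are no part of the job. Leave any turquoise look-alike of the spice_3 alone.

How it is judged (in metres and radians):
At the end, for the whole second after the job is handed in: Honey and both jams in the breakfast caddy, pepper mill and both spice jars in the cooking caddy: each on a compartment's floor (height within 4 mm), upright within 0.08 rad, at rest (under 0.03 m/s), free of the fingers; the spice jars over 65 mm apart (x of honey_jar in the frame of breakfast_caddy between -0.035 and 0.035 m and y of honey_jar in the frame of breakfast_caddy between -0.13 and 0.13 m and z of honey_jar in the frame of breakfast_caddy between 0.008 and 0.016 m and angle between each of honey_jar, jam_jar, jam_jar_2, pepper_mill, spice_7, spice_3's own z axis and vertical below 0.08 rad and linear speed of each of honey_jar, jam_jar, jam_jar_2, pepper_mill, spice_7, spice_3 below 0.03 m/s and contact force between each of honey_jar, jam_jar, jam_jar_2, pepper_mill, spice_7, spice_3 and the fingers below 0.1 N and x of jam_jar in the frame of breakfast_caddy between -0.035 and 0.035 m and y of jam_jar in the frame of breakfast_caddy between -0.13 and 0.13 m and z of jam_jar in the frame of breakfast_caddy between 0.008 and 0.016 m and x of jam_jar_2 in the frame of breakfast_caddy between -0.035 and 0.035 m and y of jam_jar_2 in the frame of breakfast_caddy between -0.13 and 0.13 m and z of jam_jar_2 in the frame of breakfast_caddy between 0.008 and 0.016 m and x of pepper_mill in the frame of cooking_caddy between -0.035 and 0.035 m and y of pepper_mill in the frame of cooking_caddy between -0.13 and 0.13 m and z of pepper_mill in the frame of cooking_caddy between 0.008 and 0.016 m and x of spice_7 in the frame of cooking_caddy between -0.035 and 0.035 m and y of spice_7 in the frame of cooking_caddy between -0.13 and 0.13 m and z of spice_7 in the frame of cooking_caddy between 0.008 and 0.016 m and x of spice_3 in the frame of cooking_caddy between -0.035 and 0.035 m and y of spice_3 in the frame of cooking_caddy between -0.13 and 0.13 m and z of spice_3 in the frame of cooking_caddy between 0.008 and 0.016 m and horizontal distance between spice_7 and spice_3 above 0.065 m); the robot touches nothing.
It fails at once if a jar or the pepper mill tips over (leans more than about 35 degrees) (angle between any of honey_jar, jam_jar, jam_jar_2, pepper_mill, spice_7, spice_3's own z axis and vertical above 0.6 rad).
It fails at once if a jar or the pepper mill is dropped or thrown (moves faster than 0.7 m/s with no finger on it, as after a fall of 25 mm) ((linear speed of honey_jar above 0.7 m/s and contact force between honey_jar and the fingers below 0.02 N) or (linear speed of jam_jar above 0.7 m/s and contact force between jam_jar and the fingers below 0.02 N) or (linear speed of jam_jar_2 above 0.7 m/s and contact force between jam_jar_2 and the fingers below 0.02 N) or (linear speed of pepper_mill above 0.7 m/s and contact force between pepper_mill and the fingers below 0.02 N) or (linear speed of spice_7 above 0.7 m/s and contact force between spice_7 and the fingers below 0.02 N) or (linear speed of spice_3 above 0.7 m/s and contact force between spice_3 and the fingers below 0.02 N)).
It fails at once if the tin or the timer is shifted by more than 30 mm (distance of any of tin_beans, egg_timer from where it was at the start of the episode above 0.03 m).
It also fails if it takes over 96 s, if anything falls off the work surface, if the arm or the gripper's body presses on something with over 40 N, if the wrist force passes 120 N, or if a joint passes its speed limit or range.

## Working session

There is one attempt and no reset: what is moved stays moved. The work goes in short steps, Python scripts to look and compute and a shell command to move; the robot and the scene stay as the last step left them, time stands still between calls to the robot, and variables do not carry over. Pictures are saved under pics/ and viewed, at most 14 in all, crops included, and the job is handed in when it is done.

```bash
ls; mkdir -p pics
python3 - <<'E'
from plant import r
import cv2,numpy as np
s=r.get_state();print(s,r.grip_depth)
for n in("top","side"):
    c=r.capture(n);cv2.imwrite(f"pics/{n}0.png",c["frame"][:,:,::-1]);np.savez(f"{n}0.npz",**c)
    print(n,c["fx"],c["cx"],c["cy"],np.round(c["cam_to_world"],3).tolist())
E
```

```text
pics
{'time_s': 0.0, 'joints': array([ 8.61780370e+01,  2.05909004e+01,  6.34306160e-01, -2.00529851e-02,
       -7.01373797e+01, -1.65067757e+01]), 'qd': array([ 0.0154821 ,  0.06101769,  0.02775592, -0.05703966,  0.03373124,
       -0.04546202]), 'joint_torque': array([ 1.59335134e-03, -5.82718921e+01,  2.93041956e+01,  6.99727044e+00,
        7.03483616e-03, -1.49113962e-04]), 'tcp_pos': array([0.23434462, 0.63244138, 0.20023303]), 'eef_rot': array([ 1.79904542e+02, -8.62901973e-03, -2.03355602e+01]), 'contact_force': array([ 0.66444021, -0.89518097,  0.25738452]), 'moment': array([-0.01719401, -0.01309296,  0.00756777]), 'gripper_force': 0.0, 'gripper_width': 0.08762026968826458} 0.0188
top 362.4799362082105 323.1687742124643 197.80812371661295 [[0.017, -0.994, 0.105, 0.438], [-1.0, -0.017, -0.003, 0.181], [0.004, -0.105, -0.994, 1.487], [0.0, 0.0, 0.0, 1.0]]
side 364.8312085190144 322.1705175980065 198.2961990969342 [[0.913, -0.206, 0.351, 0.202], [-0.407, -0.463, 0.787, -0.703], [0.0, -0.862, -0.507, 0.611], [0.0, 0.0, 0.0, 1.0]]
```

View pics/top0.png

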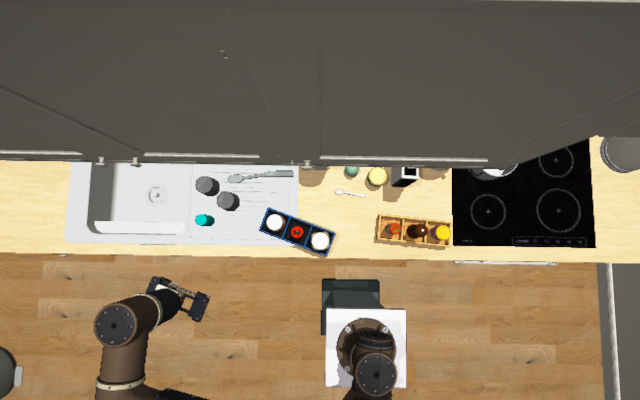

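View pics/side0.png

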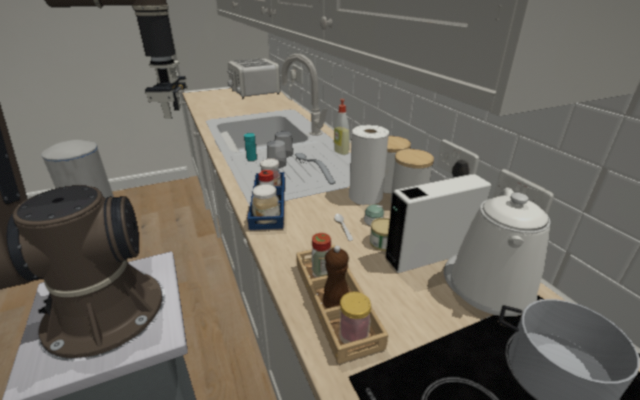

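The top view shows the blue caddy at (297,231), holding a white-lidded jar at (275,222), a red-capped spice jar at (297,232) and a white-lidded jar at (320,241). The pale caddy at (414,231) holds a red spice jar (393,228), the mill (418,231) and the gold-lidded jar (443,232). The turquoise look-alike is at (204,220), and the timer and tin are at (352,171) and (377,176).

```bash
cat > h.py <<'E'
import numpy as np,cv2
def world(c):
    z=c["z_map"];v,u=np.mgrid[:400,:640]
    P=np.stack([(u-c["cx"])/c["fx"]*z,(v-c["cy"])/c["fy"]*z,z,np.ones_like(z)],-1)
    W=(P@np.asarray(c["cam_to_world"]).T)[...,:3];W[z<=0]=np.nan;return W
def ray(c,u,v,h):
    T=np.asarray(c["cam_to_world"]);d=T[:3,:3]@np.array([(u-c["cx"])/c["fx"],(v-c["cy"])/c["fy"],1])
    return T[:3,3]+d*(h-T[2,3])/d[2]
E
python3 - <<'E'
from h import *
t=dict(np.load("top0.npz"));s=dict(np.load("side0.npz"))
big=cv2.resize(t["frame"][195:265,250:460],None,fx=3.8,fy=3.8,interpolation=cv2.INTER_CUBIC)
b2=cv2.resize(s["frame"][140:360,230:400],None,fx=1.8,fy=1.8,interpolation=cv2.INTER_CUBIC)
b2=cv2.resize(s["frame"][140:240,230:400],None,fx=3,fy=3,interpolation=cv2.INTER_CUBIC)
o=np.zeros((570,798,3),np.uint8);o[:266]=big[:266,:798];o[268:568,:510]=b2
cv2.imwrite("pics/crop.png",o[:,:,::-1])
for n,c in(("top",t),("side",s)):
    W=world(c);hsv=cv2.cvtColor(c["frame"],cv2.COLOR_RGB2HSV)
    z=W[...,2];x=W[...,0];y=W[...,1]
    base=(x>.3)&(x<.66)&(y>-.35)&(y<.5)
    for nm,m in(("blue",base&(hsv[...,0]>105)&(hsv[...,0]<128)&(hsv[...,1]>120)&(z>.036)&(z<.056)),("pale",base&(y<.15)&(y>-.2)&(x<.5)&(z>.036)&(z<.056)&(hsv[...,0]<25)&(hsv[...,1]>40))):
        p=W[m][:,:2].astype(np.float32);print(n,nm,len(p),cv2.minAreaRect(p*1000) if len(p) else "")
    # object tops: connected comps above 0.09
    for lo,hi in((.085,.2),(.04,.07)):
        m=(base&(z>lo)&(z<hi)).astype(np.uint8)
        k,l,st,ce=cv2.connectedComponentsWithStats(m)
        for i in range(1,k):
            if st[i,4]>12:
                q=W[l==i];zt=np.nanmax(q[:,2]);tp=q[q[:,2]>zt-.012]
                print(n,lo,np.round(ce[i]),st[i,4],"ztop",round(zt,3),"mid",np.round((tp.min(0)+tp.max(0))/2,3)[:2],np.round(np.median(c["frame"][l==i],0)))
E
```

```text
top blue 351 ((453.62188720703125, 280.40118408203125), (284.9035949707031, 96.74143981933594), 70.28549194335938)
top pale 199 ((450.7641906738281, -24.4268798828125), (89.74164581298828, 348.80999755859375), 3.5410079956054688)
top 0.085 [404. 181.] 105 ztop 0.2 mid [ 0.65 -0.13] [17. 17. 16.]
top 0.085 [275. 222.] 205 ztop 0.115 mid [0.49  0.361] [250. 250. 248.]
top 0.085 [395. 228.] 125 ztop 0.13 mid [ 0.472 -0.095] [205.  76.  29.]
top 0.085 [420. 230.] 155 ztop 0.166 mid [ 0.468 -0.185] [81. 44. 17.]
top 0.085 [443. 232.] 189 ztop 0.109 mid [ 0.461 -0.282] [248. 221.  37.]
top 0.085 [297. 231.] 114 ztop 0.126 mid [0.453 0.274] [202.  44.  14.]
top 0.085 [320. 240.] 255 ztop 0.118 mid [0.423 0.186] [250. 250. 249.]
top 0.04 [377. 182.] 40 ztop 0.067 mid [ 0.654 -0.042] [245. 232. 142.]
top 0.04 [399. 184.] 19 ztop 0.066 mid [ 0.649 -0.129] [19. 18. 18.]
top 0.04 [297. 231.] 427 ztop 0.066 mid [0.486 0.267] [ 50.  93. 138.]
top 0.04 [414. 230.] 431 ztop 0.055 mid [ 0.468 -0.186] [236. 195. 112.]
top 0.04 [282. 225.] 15 ztop 0.07 mid [0.478 0.342] [78. 53. 49.]
top 0.04 [286. 226
[... 791 characters left out ...]
55. 180.] 45 ztop 0.049 mid [0.438 0.371] [ 78.  89. 101.]
side 0.04 [269. 205.] 582 ztop 0.07 mid [0.451 0.25 ] [84. 80. 87.]
side 0.04 [377. 231.] 117 ztop 0.06 mid [ 0.651 -0.04 ] [110.  99.  76.]
side 0.04 [395. 251.] 196 ztop 0.07 mid [ 0.651 -0.133] [13. 12. 12.]
side 0.04 [333. 246.] 13 ztop 0.048 mid [ 0.522 -0.051] [164. 139. 110.]
side 0.04 [339. 313.] 997 ztop 0.05 mid [ 0.455 -0.187] [154. 132.  97.]
side 0.04 [318. 264.] 131 ztop 0.069 mid [ 0.46  -0.105] [78. 81. 66.]
side 0.04 [354. 281.] 114 ztop 0.049 mid [ 0.513 -0.182] [166. 143. 107.]
side 0.04 [335. 292.] 299 ztop 0.07 mid [ 0.463 -0.196] [51. 32. 19.]
side 0.04 [354. 328.] 349 ztop 0.07 mid [ 0.453 -0.286] [96. 71. 68.]
```

View pics/crop.png

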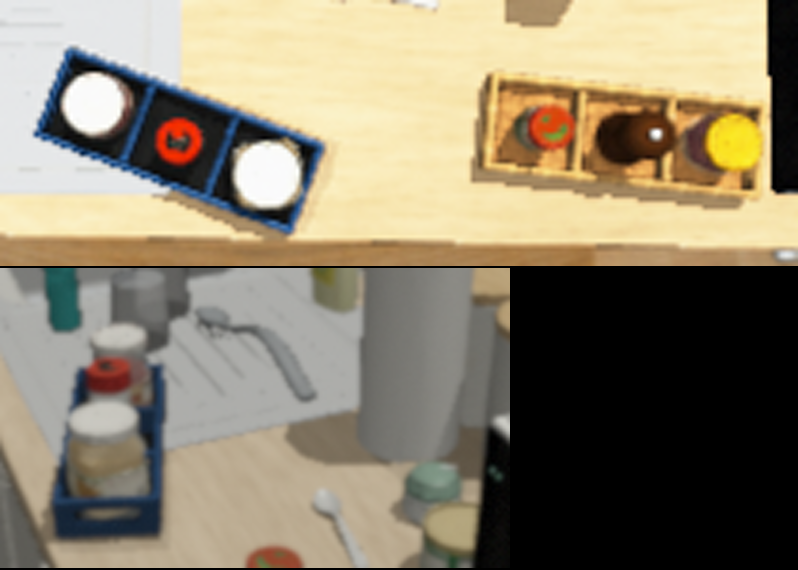

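The crop confirms the contents. In the blue caddy the jam (pinkish glass, far end) is at top pixel (275,222), the black-patch spice_3 at (297,232) and the honey at (320,241). In the pale caddy the green-patch spice_7 is at (393,228), the mill at (418,231) and the gold-lid jam_jar_2 at (443,232). The turquoise jar at (204,220) is the look-alike, so it stays put. Next I move above the blue caddy and look closer.

```bash
cat >> h.py <<'E'
from scipy.spatial.transform import Rotation as Ro
def to(x,y,z,yaw):
    "shift/turn in tool axes to a tool-down pose (from the measured one)"
    from plant import r
    s=r.get_state();A=Ro.from_euler("xyz",s["eef_rot"],degrees=True)
    d=A.inv().apply(np.array([x,y,z])-s["tcp_pos"])
    w=(A.inv()*Ro.from_euler("xyz",[180,0,yaw],degrees=True)).as_rotvec(degrees=True)
    print("to",np.round(d,4),np.round(w,2),"t",round(s["time_s"],2))
E
python3 - <<'E'
from h import *
to(.45,.28,.33,-109.8)
t=dict(np.load("top0.npz"));W=world(t);z=W[...,2]
for (u,v),hz in {(275,222):.109,(297,232):.118,(320,241):.111,(395,228):.118,(443,232):.099}.items():
    m=np.zeros((400,640),np.uint8)
    m[v-9:v+10,u-9:u+10]=(np.abs(z-hz)<.008)[v-9:v+10,u-9:u+10]
    f=t["frame"].astype(int);col=f[v,u];m&=(np.abs(f-col).sum(-1)<150).astype(np.uint8)
    M=cv2.moments(m,True);print((u,v),M["m00"],np.round(ray(t,M["m10"]/M["m00"],M["m01"]/M["m00"],hz),4))
m=(W[...,0]>.38)&(W[...,0]<.53)&(W[...,1]<-.02)&(W[...,1]>-.345)&(z>.042)&(z<.056)
p=W[m][:,:2].astype(np.float32);print(len(p),cv2.minAreaRect(p*1000))
E
python3 -m pendant '[[[0.01, 0.01, -0.03], [0, 0, 0]], [[0.03, 0.03, -0.06], [0, 0, 4]], [[0.06, 0.05, -0.09], [0, 0, 10]], [[0.09, 0.07, -0.11], [0, 0, 17]], [[0.12, 0.09, -0.13], [0, 0, 24]], [[0.15, 0.12, -0.13], [0, 0, 31]], [[0.18, 0.14, -0.13], [0, 0, 38]], [[0.21, 0.17, -0.13], [0, 0, 45]], [[0.24, 0.19, -0.13], [0, 0, 52]], [[0.27, 0.21, -0.13], [0, 0, 59]], [[0.30, 0.24, -0.13], [0, 0, 66]], [[0.32, 0.25, -0.13], [0, 0, 73]]]' 0.088
```

```text
to [ 0.3247  0.2558 -0.1292] [ 6.000e-02 -7.000e-02  8.947e+01] t 0.1
(275, 222) 185.0 [0.4887 0.3617 0.109 ]
(297, 232) 28.0 [0.4529 0.2734 0.118 ]
(320, 241) 221.0 [0.4211 0.1865 0.111 ]
(395, 228) 100.0 [ 0.474  -0.0954  0.118 ]
(443, 232) 172.0 [ 0.4604 -0.2826  0.099 ]
447 ((468.1156921386719, -186.74034118652344), (290.82952880859375, 101.7766342163086), 84.63957977294922)
time_s: 1.1
tcp_pos: [0.4481, 0.2838, 0.3316]
eef_rot: [-180.0, 0.0, -93.7]
contact_force: [-0.1, 0.1, -0.9]
gripper_width: 0.0878
gripper_force: 0.0
```

Run:
```python
from h import *
to(.45,.28,.33,-109.8)
```

```text
to [ 0.0037 -0.0022  0.0016] [-0.    0.   16.06] t 1.1
```

```bash
python3 -m pendant '[[[0.003, -0.002, 0], [0, 0, 5]], [[0.003, -0.002, 0], [0, 0, 11]], [[0.003, -0.002, 0], [0, 0, 16]], [[0.003, -0.002, 0], [0, 0, 16]]]' | head -3
python3 - <<'E'
from h import *
from plant import r
c=r.capture("wrist");cv2.imwrite("pics/w1.png",c["frame"][:,:,::-1]);np.savez("w1.npz",**c)
W=world(c);z=W[...,2]
print(np.round(c["cam_to_world"],3).tolist(),c["fx"])
m=(z>.04)&(z<.054)&(W[...,0]<.58)&(W[...,0]>.36)
p=W[m][:,:2].astype(np.float32);print(len(p),cv2.minAreaRect(p*1000))
k,l,st,ce=cv2.connectedComponentsWithStats(((z>.085)&(z<.13)).astype(np.uint8))
for i in range(1,k):
    if st[i,4]>100:
        q=W[l==i];q=q[q[:,2]>np.nanpercentile(q[:,2],95)-.006];(a,b),rr=cv2.minEnclosingCircle(q[:,:2].astype(np.float32)*1000);print(ce[i],st[i,4],np.nanpercentile(q[:,2],50),a,b,rr)
E
```

```text
time_s: 1.43
tcp_pos: [0.4495, 0.2837, 0.3308]
eef_rot: [180.0, -0.0, -109.6]
[[-0.942, 0.322, 0.097, 0.424], [0.336, 0.902, 0.273, 0.209], [0.001, 0.289, -0.957, 0.514], [0.0, 0.0, 0.0, 1.0]] 344.4889494467085
4249 ((481.09442138671875, 354.7303466796875), (447.6723937988281, 102.13139343261719), 70.25886535644531)
[321.07932203  72.90033898] 2950 0.1098559577330222 420.3083801269531 187.2736358642578 32.42842483520508
[ 92.4340836  173.76619201] 2177 0.12614335083214445 743.4996337890625 205.1090850830078 56.566505432128906
[321.11602671 156.11936561] 1198 0.11799563914131778 452.0684814453125 275.65802001953125 21.885204315185547
[317.60261296 227.22754491] 1837 0.10866983023724094 487.8625793457031 361.80755615234375 30.115314483642578
[310.28143713 340.69461078] 167 0.08994155339454618 562.8525390625 536.2647705078125 24.516759872436523
```

View pics/w1.png

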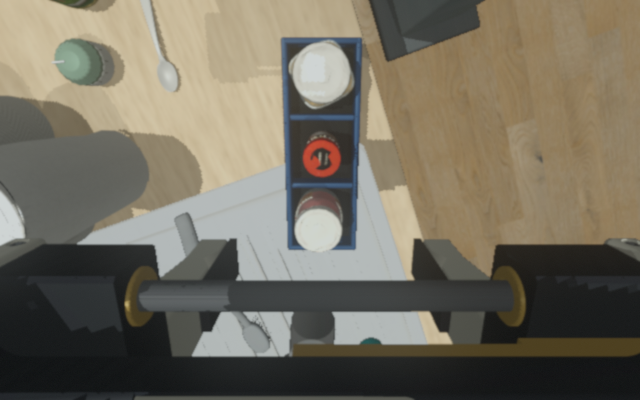

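The wrist view shows the blue caddy with honey at (321,73), spice_3 at (321,156) and jam at (320,226). The fitted lid radii of 32.4 and 30.1 mm confirm which white lid is which. I pick the honey first.

```bash
python3 - <<'E'
from h import *
to(.4205,.187,.083,-109.8)
c=dict(np.load("w1.npz"));W=world(c);z=W[...,2];b=c["frame"].astype(int)
v,u=np.mgrid[:400,:640]
m=(z>.04)&(z<.054)&(v<255)&(u>270)&(u<375)
p=W[m][:,:2].astype(np.float32);print(len(p),cv2.minAreaRect(p*1000))
E
python3 -m pendant '[[[0.03, -0.002, 0.02], [0, 0, 0]], [[0.06, -0.003, 0.05], [0, 0, 0]], [[0.09, -0.005, 0.08], [0, 0, 0]], [[0.101, -0.005, 0.11], [0, 0, 0]], [[0.101, -0.005, 0.14], [0, 0, 0]], [[0.101, -0.005, 0.17], [0, 0, 0]], [[0.101, -0.005, 0.19], [0, 0, 0]], [[0.101, -0.005, 0.20], [0, 0, 0]], [[0.101, -0.005, 0.20], [0, 0, 0]]]' 0.088
```

```text
to [ 0.101  -0.0047  0.2479] [ 0.02 -0.03  0.54] t 1.48
4037 ((454.2833557128906, 280.01898193359375), (288.9195251464844, 102.13139343261719), 70.25886535644531)
time_s: 2.23
tcp_pos: [0.4193, 0.1862, 0.1287]
eef_rot: [179.9, -0.2, -109.1]
contact_force: [-1.1, -0.1, 0.0]
gripper_width: 0.0876
gripper_force: 0.0
```

```bash
python3 -m pendant '[[[0, 0, 0.02], [0, 0, 0]], [[0, 0, 0.035], [0, 0, 0]], [[0, 0, 0.045], [0, 0, 0]], [[0, 0, 0.046], [0, 0, 0]], [[0, 0, 0.046], [0, 0, 0]]]' 0.088
python3 -m pendant '[[[0, 0, 0], [0, 0, 0]], [[0, 0, 0], [0, 0, 0]], [[0, 0, 0], [0, 0, 0]], [[0, 0, 0], [0, 0, 0]], [[0, 0, 0], [0, 0, 0]], [[0, 0, 0], [0, 0, 0]]]' 0 40
```

```text
time_s: 2.65
tcp_pos: [0.421, 0.1875, 0.0856]
eef_rot: [-180.0, -0.0, -109.2]
contact_force: [-0.0, 0.5, 0.6]
gripper_width: 0.0874
gripper_force: 0.0
time_s: 3.15
tcp_pos: [0.421, 0.1874, 0.0856]
eef_rot: [-180.0, 0.0, -109.3]
contact_force: [-0.4, 0.7, 2.4]
gripper_width: 0.0533
gripper_force: 1.2
```

```bash
python3 -m pendant '[[[0, 0, 0], [0, 0, 0]], [[0, 0, 0], [0, 0, 0]], [[0, 0, 0], [0, 0, 0]]]' | tail -3
python3 - <<'E'
from h import *
from plant import r
o=[]
for n in("wrist","side"):
    c=r.capture(n);o.append(c["frame"])
o=np.vstack([o[0][:300],cv2.resize(o[1][120:245,180:380],(640,300),interpolation=cv2.INTER_CUBIC)])
cv2.imwrite("pics/g1.png",o[:,:,::-1])
E
```

```text
contact_force: [-0.6, 1.1, 5.5]
gripper_width: 0.0331
gripper_force: 2.6
```

View pics/g1.png

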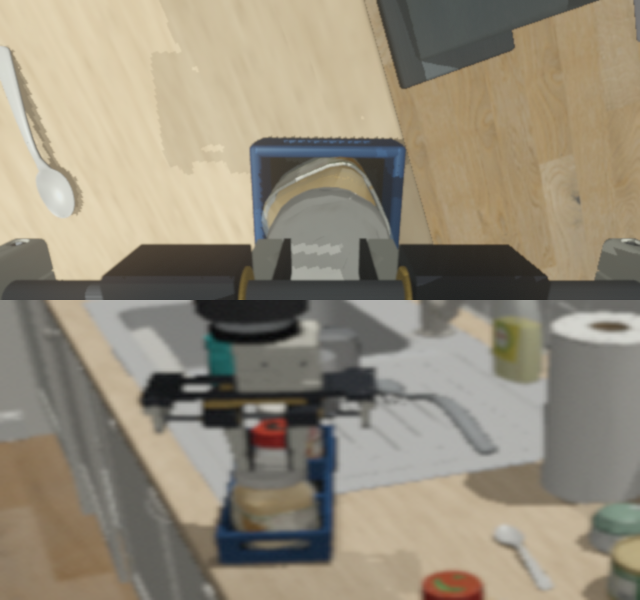

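The fingers seem to have closed on top of the lid: grey pads at (270,270) and (380,270), with the opening below the lid width. I'll reopen and measure the real tip height.

```bash
python3 -m pendant '[[[0, 0, 0], [0, 0, 0]], [[0, 0, 0], [0, 0, 0]], [[0, 0, 0], [0, 0, 0]], [[0, 0, 0], [0, 0, 0]], [[0, 0, 0], [0, 0, 0]], [[0, 0, 0], [0, 0, 0]]]' 0.088
python3 - <<'E'
from h import *
from plant import r
c=r.capture("wrist");W=world(c);f=c["frame"]
cv2.imwrite("pics/g2.png",f[:,:,::-1])
for v in(215,230,245,260,275,290):
    print(v,[(u,)+tuple(np.round(W[v,u],3)) for u in(215,235,255,290,320,345,390,410,430)])
s=r.capture("side");W=world(s);m=(W[...,2]>.06)&(W[...,2]<.2)&(W[...,1]<.24)&(W[...,1]>.13)&(W[...,0]<.55)&(W[...,0]>.32)
p=W[m]
for a in np.arange(.07,.2,.008):
    q=p[(p[:,2]>a)&(p[:,2]<=a+.008)]
    if len(q):
        e=(q[:,:2]-[.421,.187])@np.array([.942,-.335]);print(round(a,3),len(q),np.round(np.percentile(e,[2,25,50,75,98]),3))
E
```

```text
time_s: 4.0
tcp_pos: [0.4214, 0.1875, 0.0855]
eef_rot: [-180.0, 0.0, -109.3]
contact_force: [2.2, -0.1, 4.5]
gripper_width: 0.0596
gripper_force: 2.2
215 [(215, np.float64(0.514), np.float64(0.174), np.float64(-0.0)), (235, np.float64(0.498), np.float64(0.179), np.float64(-0.0)), (255, np.float64(0.467), np.float64(0.172), np.float64(0.047)), (290, np.float64(0.431), np.float64(0.16), np.float64(0.112)), (320, np.float64(0.417), np.float64(0.166), np.float64(0.11)), (345, np.float64(0.406), np.float64(0.17), np.float64(0.11)), (390, np.float64(0.38), np.float64(0.203), np.float64(0.047)), (410, np.float64(0.362), np.float64(0.227), np.float64(-0.0)), (430, np.float64(0.177), np.float64(0.638), np.float64(-0.909))]
230 [(215, np.float64(0.519), np.float64(0.186), np.float64(0.0)), (235, np.float64(0.504), np.float64(0.191), np.float64(-0.0)), (255, np.float64(0.472), np.float64(0.182), np.float64(0.046)), (290, np.float64(0.434), np.float64(0.168), np.float64(0.11)), (320, np.float64(0.42), np.float64(0.173), np.float64(0.11)), (345, np.float64(0.408), np.float64(0.178), np.float64(0.
[... 2592 characters left out ...]
   0.034]
0.086 88 [-0.034 -0.015  0.001  0.018  0.031]
0.094 37 [-0.03  -0.014 -0.001  0.012  0.027]
0.102 150 [-0.032 -0.019 -0.003  0.01   0.027]
0.11 127 [-0.042 -0.015 -0.001  0.015  0.045]
0.118 34 [-0.047 -0.038 -0.032  0.039  0.047]
0.126 35 [-0.046 -0.038 -0.032  0.039  0.048]
0.134 28 [-0.048 -0.041  0.001  0.042  0.048]
0.142 40 [-0.049 -0.04  -0.031  0.04   0.051]
0.15 49 [-0.051 -0.038 -0.031  0.041  0.052]
0.158 37 [-0.053 -0.045 -0.037  0.044  0.052]
0.166 10 [-0.048 -0.036 -0.035  0.043  0.054]
0.174 27 [-0.086 -0.08  -0.059  0.002  0.06 ]
0.182 125 [-0.085 -0.052 -0.025  0.041  0.07 ]
0.19 153 [-0.082 -0.054 -0.014  0.036  0.078]
0.198 94 [-0.08  -0.051 -0.036  0.052  0.065]
```

View pics/g2.png

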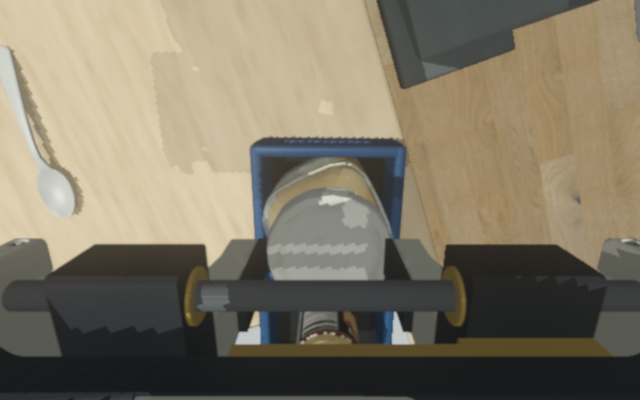

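```bash
python3 - <<'E'
from h import *
c=dict(np.load("w1.npz"));W=world(c)
for u in(205,225,232,418,425,445):
    print(u,[(v,round(float(W[v,u,2]),3)) for v in range(236,345,12)])
E
python3 -m pendant '[[[0, 0, -0.02], [0, 0, 0]], [[0, 0, -0.05], [0, 0, 0]], [[0, 0, -0.08], [0, 0, 0]], [[0, 0, -0.10], [0, 0, 0]], [[0, 0, -0.10], [0, 0, 0]]]' 0.088 | sed -n 2p
python3 - <<'E'
from h import *
from plant import r
s=r.capture("side");W=world(s);print(r.get_state()["tcp_pos"],r.get_state()["gripper_width"])
v,u=np.mgrid[:400,:640];e=(W[...,:2]-[.421,.187])@np.array([.942,-.335]);a=(W[...,:2]-[.421,.187])@np.array([.335,.942])
m=(np.abs(a)<.03)&(np.abs(e)>.025)&(np.abs(e)<.08)&(W[...,2]>.13)
for sg in(-1,1):
    q=m&(e*sg>0);print(sg,q.sum(),np.round(np.percentile(W[q][:,2],[0,2,10]),4),np.round(np.percentile(np.abs(e[q&(W[...,2]<.22)]),[0,5,95,100]),3))
cv2.imwrite("pics/s2.png",cv2.resize(s["frame"][80:230,170:370],(800,600),interpolation=cv2.INTER_CUBIC)[:,:,::-1])
E
python3 -m pendant '[[[0, 0, 0], [0, 0, 0]], [[0, 0, 0], [0, 0, 0]], [[0, 0, 0], [0, 0, 0]], [[0, 0, 0], [0, 0, 0]], [[0, 0, 0], [0, 0, 0]], [[0, 0, 0], [0, 0, 0]], [[0, 0, 0], [0, 0, 0]], [[0, 0, 0], [0, 0, 0]]]' 0.03 | sed -n '2p;5p'
python3 - <<'E'
from h import *
from plant import r
s=r.capture("side");W=world(s)
e=(W[...,:2]-[.421,.187])@np.array([.942,-.335]);a=(W[...,:2]-[.421,.187])@np.array([.335,.942])
m=(np.abs(a)<.03)&(np.abs(e)<.08)&(W[...,2]>.13)
print(np.round(np.percentile(W[m][:,2],[0,2,10]),4))
E
```

```text
205 [(236, 0.002), (248, 0.371), (260, 0.38), (272, 0.391), (284, 0.437), (296, 0.44), (308, 0.439), (320, 0.402), (332, 0.001), (344, 0.002)]
225 [(236, 0.001), (248, 0.368), (260, 0.378), (272, 0.378), (284, 0.436), (296, 0.439), (308, 0.439), (320, 0.0), (332, 0.001), (344, 0.001)]
232 [(236, -0.001), (248, 0.365), (260, 0.366), (272, 0.368), (284, 0.436), (296, 0.439), (308, 0.439), (320, 0.005), (332, -0.001), (344, -0.0)]
418 [(236, 0.001), (248, 0.366), (260, 0.368), (272, 0.37), (284, 0.437), (296, 0.438), (308, 0.439), (320, 0.004), (332, 0.005), (344, 0.448)]
425 [(236, -0.906), (248, 0.368), (260, 0.378), (272, 0.379), (284, 0.437), (296, 0.439), (308, 0.439), (320, 0.001), (332, 0.001), (344, 0.448)]
445 [(236, -0.909), (248, 0.372), (260, 0.383), (272, 0.393), (284, 0.437), (296, 0.439), (308, 0.44), (320, 0.402), (332, 0.002), (344, 0.448)]
tcp_pos: [0.4224, 0.1885, 0.1889]
[0.42137214 0.18797989 0.18670528] 0.08758265680973984
-1 1047 [0.2139 0.2228 0.2531] [0.043 0.043 0.057 0.058]
1 1143 [0.2142 0.2266 0.2623] [0.047 0.047 0.06  0.061]
tcp_pos: [0.4208, 0.1872, 0.1851]
gripper_width: 0.0403
[0.2091 0.2225 0.2637]
```

The cameras put the fingertips about 25 mm above the reported TCP (tips at 0.214, TCP reported at 0.187). I'll correct every height by that amount: reported z = wanted z − 0.025.

```bash
python3 - <<'E'
from h import *
to(.4205,.187,.056,-109.7)
E
python3 -m pendant '[[[0, 0, 0], [0, 0, 0]], [[0, 0, 0], [0, 0, 0]], [[0, 0, 0], [0, 0, 0]], [[0, 0, 0.01], [0, 0, 0]], [[0, 0, 0.03], [0, 0, 0]], [[0, 0, 0.05], [0, 0, 0]], [[0, 0, 0.07], [0, 0, 0]], [[0, 0, 0.09], [0, 0, 0]], [[0, 0, 0.105], [0, 0, 0]], [[0, 0, 0.12], [0, 0, 0]], [[0, 0, 0.128], [0, 0, 0]], [[0, 0, 0.128], [0, 0, 0]]]' 0.088
python3 -m pendant '[[[0, 0, 0], [0, 0, 0]], [[0, 0, 0], [0, 0, 0]], [[0, 0, 0], [0, 0, 0]], [[0, 0, 0], [0, 0, 0]], [[0, 0, 0], [0, 0, 0]], [[0, 0, 0], [0, 0, 0]], [[0, 0, 0], [0, 0, 0]]]' 0 40
```

```text
to [0.0004 0.0002 0.1291] [ 0.   -0.01  0.38] t 5.28
time_s: 6.28
tcp_pos: [0.4197, 0.1862, 0.0552]
eef_rot: [179.9, -0.2, -109.3]
contact_force: [-0.3, 0.5, -0.5]
gripper_width: 0.0876
gripper_force: 0.0
time_s: 6.87
tcp_pos: [0.4211, 0.1877, 0.0577]
eef_rot: [-180.0, 0.1, -109.3]
contact_force: [-3.3, 1.9, 4.4]
gripper_width: 0.0708
gripper_force: 38.5
```

```bash
python3 -m pendant '[[[0, 0, -0.01], [0, 0, 0]], [[0, 0, -0.03], [0, 0, 0]], [[0, 0, -0.05], [0, 0, 0]], [[0, 0, -0.07], [0, 0, 0]], [[0.01, -0.01, -0.08], [0, 0, 0]], [[0.03, -0.02, -0.08], [0, 0, 0]], [[0.05, -0.03, -0.08], [0, 0, 0]], [[0.075, -0.045, -0.08], [0, 0, 0]], [[0.10, -0.06, -0.08], [0, 0, 0]], [[0.115, -0.07, -0.08], [0, 0, 0]], [[0.12, -0.073, -0.08], [0, 0, 0]], [[0.12, -0.073, -0.08], [0, 0, 0]]]'
python3 - <<'E'
from h import *
from plant import r
s=r.capture("side");cv2.imwrite("pics/s3.png",cv2.resize(s["frame"][100:340,200:420],(550,600),interpolation=cv2.INTER_CUBIC)[:,:,::-1])
to(.45,.05,.0457,-109.3)
E
```

```text
time_s: 7.87
tcp_pos: [0.4494, 0.0483, 0.1365]
eef_rot: [179.9, -0.1, -109.5]
contact_force: [0.0, 0.2, -3.9]
gripper_width: 0.0707
gripper_force: 37.1
to [-0.001  -0.0002  0.091 ] [ 0.05 -0.04 -0.14] t 7.92
```

View pics/s3.png

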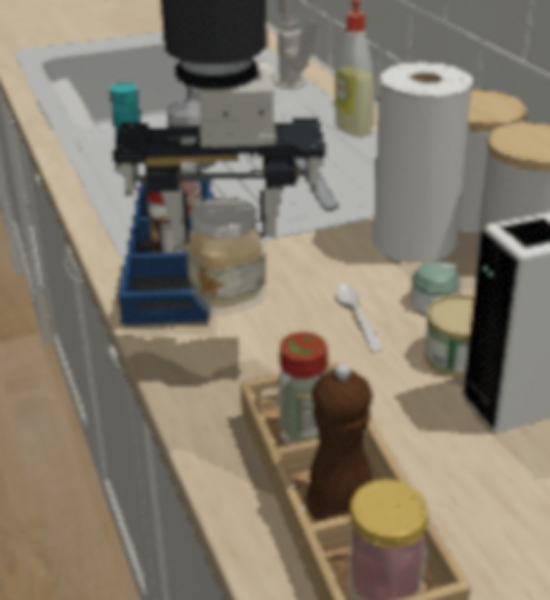

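The honey hangs upright in the grip at (225,250). Setting it down at (0.45, 0.05).

```bash
python3 -m pendant '[[[0, 0, 0.015], [0, 0, 0]], [[0, 0, 0.035], [0, 0, 0]], [[0, 0, 0.055], [0, 0, 0]], [[0, 0, 0.07], [0, 0, 0]], [[0, 0, 0.08], [0, 0, 0]], [[0, 0, 0.085], [0, 0, 0]], [[0, 0, 0.088], [0, 0, 0]], [[0, 0, 0.091], [0, 0, 0]], [[0, 0, 0.091], [0, 0, 0]]]'
python3 -m pendant '[[[0, 0, 0], [0, 0, 0]], [[0, 0, 0], [0, 0, 0]], [[0, 0, 0], [0, 0, 0]], [[0, 0, -0.005], [0, 0, 0]], [[0, 0, -0.03], [0, 0, 0]], [[0, 0, -0.065], [0, 0, 0]], [[0, 0, -0.1], [0, 0, 0]], [[0, 0, -0.13], [0, 0, 0]], [[0, 0, -0.13], [0, 0, 0]]]' 0.088
```

```text
time_s: 8.67
tcp_pos: [0.4503, 0.0504, 0.0463]
eef_rot: [-180.0, 0.0, -109.3]
contact_force: [0.7, -0.1, -4.6]
gripper_width: 0.0707
gripper_force: 37.1
time_s: 9.42
tcp_pos: [0.4537, 0.0509, 0.1833]
eef_rot: [-179.5, 0.4, -109.3]
contact_force: [0.7, 0.1, -0.0]
gripper_width: 0.0876
gripper_force: 0.0
```

```bash
python3 -m pendant '[[[0, 0, -0.02], [0, 0, 0]], [[0.01, -0.01, -0.05], [0, 0, -2]], [[0.03, -0.02, -0.08], [0, 0, -4]], [[0.05, -0.03, -0.11], [0, 0, -7]], [[0.08, -0.04, -0.14], [0, 0, -10]], [[0.11, -0.055, -0.147], [0, 0, -12]], [[0.126, -0.066, -0.147], [0, 0, -14]], [[0.126, -0.066, -0.147], [0, 0, -14]], [[0.126, -0.066, -0.147], [0, 0, -14]]]' | head -3
cat > tops.py <<'E'
from h import *
from plant import r
import sys
c=r.capture("wrist");W=world(c);z=W[...,2];cv2.imwrite("pics/%s.png"%sys.argv[1],c["frame"][:,:,::-1])
v,u=np.mgrid[:400,:640]
k,l,st,ce=cv2.connectedComponentsWithStats(((z>.075)&(z<.17)&(W[...,0]<.56)&(W[...,0]>.38)).astype(np.uint8))
for i in range(1,k):
    if st[i,4]>150:
        q=W[l==i];zt=np.nanpercentile(q[:,2],95);q=q[(q[:,2]>zt-.006)]
        (a,b),rr=cv2.minEnclosingCircle(q[:,:2].astype(np.float32)*1000);print(np.round(ce[i]),st[i,4],round(zt,3),np.round([a,b,rr],1),np.median(c["frame"][l==i],0))
m=(z>.04)&(z<.054)&(W[...,0]<.55)&(W[...,0]>.38)
k,l,st,ce=cv2.connectedComponentsWithStats(m.astype(np.uint8))
for i in range(1,k):
    if st[i,4]>600:
        p=W[l==i][:,:2].astype(np.float32);print("rim",st[i],cv2.minAreaRect(p*1000))
E
python3 tops.py w2
```

```text
time_s: 10.17
tcp_pos: [0.4704, -0.0919, 0.3237]
eef_rot: [-180.0, 0.0, -95.5]
[319.   6.] 540 0.1 [ 460.6 -265.7   23.3] [196. 172.  81.]
[321.  75.] 1992 0.159 [ 465.6 -187.4    6. ] [94. 69. 44.]
[324. 160.] 1302 0.12 [472.2 -95.4  22.1] [163.   92.5  59. ]
[349. 259.] 1834 0.099 [451.5  48.6  32.2] [222. 225. 216.]
rim [ 279    0   85  192 3682] ((469.2557373046875, -159.62847900390625), (237.57835388183594, 102.21440124511719), 84.63212585449219)
```

View pics/w2.png

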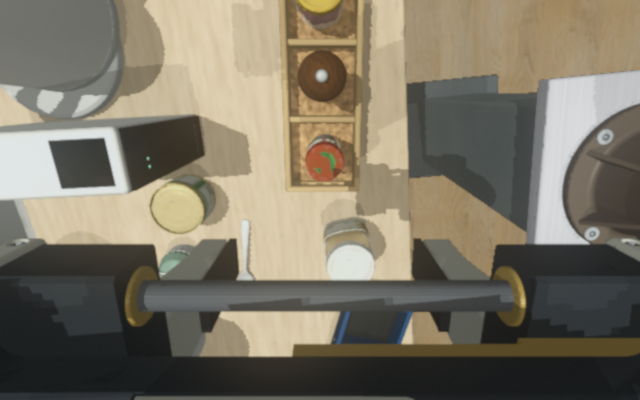

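The wrist view shows the honey upright on the worktop at (350,262), spice_7 (green patch) at (325,158), the mill at (322,75) and the gold lid at (320,6). Next is spice_7.

```bash
python3 -m pendant '[[[0.003, -0.002, 0.02], [0, 0, 0]], [[0.003, -0.002, 0.05], [0, 0, 0]], [[0.003, -0.002, 0.085], [0, 0, 0]], [[0.003, -0.002, 0.12], [0, 0, 0]], [[0.003, -0.002, 0.15], [0, 0, 0]], [[0.003, -0.002, 0.18], [0, 0, 0]], [[0.003, -0.002, 0.205], [0, 0, 0]], [[0.003, -0.002, 0.225], [0, 0, 0]], [[0.003, -0.002, 0.24], [0, 0, 0]], [[0.003, -0.002, 0.25], [0, 0, 0]], [[0.003, -0.002, 0.258], [0, 0, 0]], [[0.003, -0.002, 0.258], [0, 0, 0]]]' | sed -n 2p
python3 -m pendant '[[[0, 0, 0], [0, 0, 0]], [[0, 0, 0], [0, 0, 0]], [[0, 0, 0], [0, 0, 0]], [[0, 0, 0], [0, 0, 0]], [[0, 0, 0], [0, 0, 0]], [[0, 0, 0], [0, 0, 0]], [[0, 0, 0], [0, 0, 0]], [[0, 0, 0], [0, 0, 0]], [[0, 0, 0], [0, 0, 0]], [[0, 0, 0], [0, 0, 0]]]' 0 20
```

```text
tcp_pos: [0.4713, -0.0934, 0.0638]
time_s: 12.05
tcp_pos: [0.4723, -0.0941, 0.0653]
eef_rot: [-180.0, -0.0, -95.3]
contact_force: [-1.6, 0.2, 2.3]
gripper_width: 0.044
gripper_force: 20.0
```

```bash
python3 -m pendant '[[[0, 0, -0.01], [0, 0, 0]], [[0, 0, -0.035], [0, 0, 0]], [[0, 0, -0.065], [0, 0, 0]], [[0, 0, -0.095], [0, 0, 0]], [[-0.01, 0, -0.12], [0, 0, 1]], [[-0.03, 0.01, -0.13], [0, 0, 2]], [[-0.06, 0.015, -0.13], [0, 0, 4]], [[-0.09, 0.025, -0.13], [0, 0, 5]], [[-0.12, 0.032, -0.13], [0, 0, 7]], [[-0.155, 0.042, -0.13], [0, 0, 8]], [[-0.19, 0.051, -0.13], [0, 0, 10]], [[-0.22, 0.06, -0.13], [0, 0, 12]]]' | tail -2
python3 -m pendant '[[[-0.025, 0.007, 0], [0, 0, 1]], [[-0.045, 0.012, 0], [0, 0, 2]], [[-0.058, 0.015, 0], [0, 0, 2.4]], [[-0.06, 0.016, 0], [0, 0, 2.4]], [[-0.06, 0.016, 0], [0, 0, 2.4]]]'
python3 - <<'E'
from h import *
to(.4226,.192,.0653,-109.7)
E
```

```text
gripper_width: 0.044
gripper_force: 20.0
time_s: 13.47
tcp_pos: [0.4352, 0.1931, 0.1946]
eef_rot: [180.0, -0.1, -109.6]
contact_force: [-0.7, -0.3, -0.8]
gripper_width: 0.0441
gripper_force: 20.0
to [0.0052 0.0114 0.1294] [ 0.04 -0.05  0.05] t 13.47
```

```bash
python3 -m pendant '[[[0.005, 0.011, 0.01], [0, 0, 0]], [[0.005, 0.011, 0.03], [0, 0, 0]], [[0.005, 0.011, 0.06], [0, 0, 0]], [[0.005, 0.011, 0.085], [0, 0, 0]], [[0.005, 0.011, 0.105], [0, 0, 0]], [[0.005, 0.011, 0.118], [0, 0, 0]], [[0.005, 0.011, 0.125], [0, 0, 0]], [[0.005, 0.011, 0.129], [0, 0, 0]], [[0.005, 0.011, 0.1295], [0, 0, 0]], [[0.005, 0.011, 0.1295], [0, 0, 0]]]'
python3 -m pendant '[[[0, 0, 0], [0, 0, 0]], [[0, 0, 0], [0, 0, 0]], [[0, 0, 0], [0, 0, 0]], [[0, 0, 0], [0, 0, 0]], [[0, 0, -0.01], [0, 0, 0]], [[0, 0, -0.03], [0, 0, 0]], [[0, 0, -0.06], [0, 0, 0]], [[0, 0, -0.09], [0, 0, 0]], [[0, 0, -0.12], [0, 0, 0]], [[0, 0, -0.12], [0, 0, 0]]]' 0.088
```

```text
time_s: 14.3
tcp_pos: [0.4239, 0.1916, 0.0662]
eef_rot: [-180.0, 0.0, -109.7]
contact_force: [0.2, -0.1, -0.7]
gripper_width: 0.0435
gripper_force: 20.0
time_s: 15.13
tcp_pos: [0.4263, 0.1936, 0.1918]
eef_rot: [-179.7, 0.5, -109.7]
contact_force: [0.5, 0.5, 0.4]
gripper_width: 0.087
gripper_force: 0.0
```

```bash
python3 -m pendant '[[[-0.01, 0, 0], [0, 0, 0]], [[-0.035, 0, 0], [0, 0, 0]], [[-0.07, 0, 0], [0, 0, 0]], [[-0.105, 0, 0], [0, 0, 0]], [[-0.14, -0.001, 0], [0, 0, 0]], [[-0.165, -0.001, 0], [0, 0, 0]], [[-0.178, -0.001, 0.01], [0, 0, 0]], [[-0.179, -0.001, 0.03], [0, 0, 0]], [[-0.179, -0.001, 0.05], [0, 0, 0]], [[-0.179, -0.001, 0.06], [0, 0, 0]], [[-0.179, -0.001, 0.06], [0, 0, 0]]]' | sed -n '2,3p'
python3 - <<'E'
from h import *
to(.488,.3618,.055,-109.7)
E
```

```text
tcp_pos: [0.4832, 0.3581, 0.1218]
eef_rot: [179.9, -0.3, -109.8]
to [-0.0055 -0.0034  0.0668] [ 0.14 -0.34 -0.05] t 16.05
```

```bash
python3 -m pendant '[[[-0.003, -0.002, 0.01], [0, 0, 0]], [[-0.003, -0.002, 0.03], [0, 0, 0]], [[-0.003, -0.002, 0.05], [0, 0, 0]], [[-0.003, -0.002, 0.062], [0, 0, 0]], [[-0.003, -0.002, 0.069], [0, 0, 0]], [[-0.003, -0.002, 0.069], [0, 0, 0]]]' | sed -n '2p'
python3 -m pendant '[[[0, 0, 0], [0, 0, 0]], [[0, 0, 0], [0, 0, 0]], [[0, 0, 0], [0, 0, 0]], [[0, 0, 0], [0, 0, 0]], [[0, 0, 0], [0, 0, 0]], [[0, 0, 0], [0, 0, 0]], [[0, 0, 0], [0, 0, 0]], [[0, 0, 0], [0, 0, 0]]]' 0 40
```

```text
tcp_pos: [0.4877, 0.3615, 0.0557]
time_s: 17.22
tcp_pos: [0.4879, 0.3624, 0.0573]
eef_rot: [-180.0, 0.1, -109.7]
contact_force: [-3.9, 0.9, 6.4]
gripper_width: 0.0603
gripper_force: 40.2
```

```bash
python3 -m pendant '[[[0, 0, -0.01], [0, 0, 0]], [[0, 0, -0.035], [0, 0, 0]], [[0, 0, -0.065], [0, 0, 0]], [[0, 0, -0.095], [0, 0, 0]], [[0.01, -0.003, -0.12], [0, 0, 0]], [[0.03, -0.01, -0.13], [0, 0, -1]], [[0.06, -0.02, -0.13], [0, 0, -2]], [[0.09, -0.03, -0.13], [0, 0, -3]], [[0.125, -0.041, -0.13], [0, 0, -4]], [[0.16, -0.053, -0.13], [0, 0, -5]], [[0.195, -0.064, -0.13], [0, 0, -6]], [[0.225, -0.074, -0.13], [0, 0, -7]]]'
python3 - <<'E'
from h import *
to(.4768,-.0934,.1873,-95.4)
E
```

```text
time_s: 18.22
tcp_pos: [0.4803, 0.1227, 0.1867]
eef_rot: [180.0, -0.0, -102.7]
contact_force: [-0.1, -0.7, -2.9]
gripper_width: 0.06
gripper_force: 40.1
to [ 0.2116 -0.0441 -0.0005] [ 0.05 -0.03 -7.3 ] t 18.22
```

```bash
python3 -m pendant '[[[0.02, -0.004, 0], [0, 0, -1]], [[0.05, -0.01, 0], [0, 0, -2]], [[0.08, -0.017, 0], [0, 0, -3]], [[0.115, -0.024, 0], [0, 0, -4]], [[0.15, -0.031, 0], [0, 0, -5]], [[0.18, -0.037, 0], [0, 0, -6]], [[0.20, -0.042, 0], [0, 0, -7]], [[0.212, -0.044, 0], [0, 0, -7.3]], [[0.212, -0.044, 0], [0, 0, -7.3]], [[0.212, -0.044, 0], [0, 0, -7.3]]]' | head -3
python3 - <<'E'
from h import *
to(.4768,-.0934,.0573,-95.4)
from plant import r
s=r.capture("side");cv2.imwrite("pics/s4.png",cv2.resize(s["frame"][100:340,200:420],(550,600),interpolation=cv2.INTER_CUBIC)[:,:,::-1])
E
```

```text
time_s: 19.05
tcp_pos: [0.4772, -0.092, 0.1866]
eef_rot: [180.0, 0.0, -95.6]
to [1.400e-03 1.000e-04 1.293e-01] [ 0.04  0.   -0.15] t 19.05
```

View pics/s4.png

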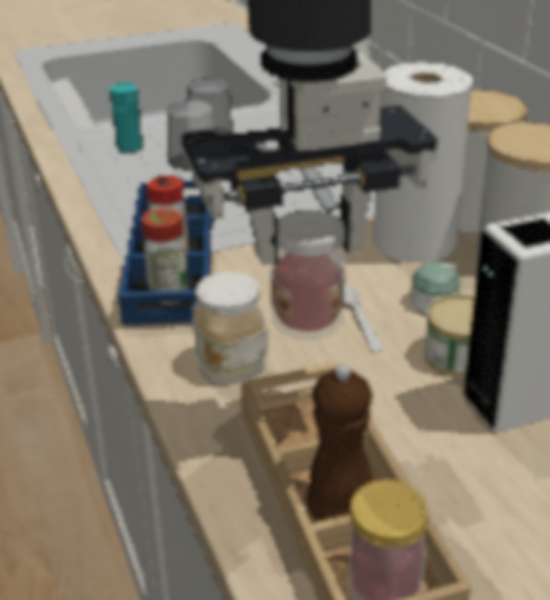

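The jam hangs upright at (308,270), spice_7 stands in the blue caddy at (163,250), and the pale end compartment at (290,425) is free. Lowering the jam.

```bash
python3 -m pendant '[[[0.001, 0, 0.01], [0, 0, 0]], [[0.001, 0, 0.03], [0, 0, 0]], [[0.001, 0, 0.06], [0, 0, 0]], [[0.001, 0, 0.085], [0, 0, 0]], [[0.001, 0, 0.105], [0, 0, 0]], [[0.001, 0, 0.118], [0, 0, 0]], [[0.001, 0, 0.125], [0, 0, 0]], [[0.001, 0, 0.129], [0, 0, 0]], [[0.001, 0, 0.1295], [0, 0, 0]], [[0.001, 0, 0.1295], [0, 0, 0]]]'
python3 -m pendant '[[[0, 0, 0], [0, 0, 0]], [[0, 0, 0], [0, 0, 0]], [[0, 0, 0], [0, 0, 0]], [[0, 0, 0], [0, 0, 0]], [[0, 0, -0.01], [0, 0, 0]], [[0, 0, -0.03], [0, 0, 0]], [[0, 0, -0.06], [0, 0, 0]], [[0, 0, -0.09], [0, 0, 0]], [[0, 0, -0.12], [0, 0, 0]], [[0, 0, -0.13], [0, 0, 0]], [[0, 0, -0.13], [0, 0, 0]]]' 0.088
python3 - <<'E'
from h import *
to(.4656,-.1874,.092,-95.4)
E
```

```text
time_s: 19.93
tcp_pos: [0.4781, -0.0918, 0.0576]
eef_rot: [-179.9, 0.0, -95.4]
contact_force: [-0.0, 0.5, -3.7]
gripper_width: 0.0596
gripper_force: 40.1
time_s: 20.85
tcp_pos: [0.4797, -0.0922, 0.1906]
eef_rot: [-179.6, 0.1, -95.4]
contact_force: [1.0, 0.0, -1.0]
gripper_width: 0.0877
gripper_force: 0.0
to [0.0962 0.0057 0.0985] [-0.37  0.07 -0.01] t 20.85
```

```bash
python3 -m pendant '[[[0.02, 0.001, 0], [0, 0, 0]], [[0.05, 0.002, 0], [0, 0, 0]], [[0.08, 0.003, 0], [0, 0, 0]], [[0.094, 0.004, 0], [0, 0, 0]], [[0.096, 0.004, 0], [0, 0, 0]], [[0.096, 0.004, 0.01], [0, 0, 0]], [[0.096, 0.004, 0.03], [0, 0, 0]], [[0.096, 0.004, 0.055], [0, 0, 0]], [[0.096, 0.004, 0.08], [0, 0, 0]], [[0.096, 0.004, 0.092], [0, 0, 0]], [[0.096, 0.004, 0.097], [0, 0, 0]], [[0.096, 0.004, 0.097], [0, 0, 0]]]' | sed -n '2p'
python3 -m pendant '[[[0, 0, 0], [0, 0, 0]], [[0, 0, 0], [0, 0, 0]], [[0, 0, 0], [0, 0, 0]], [[0, 0, 0], [0, 0, 0]], [[0, 0, 0], [0, 0, 0]], [[0, 0, 0], [0, 0, 0]], [[0, 0, 0], [0, 0, 0]], [[0, 0, 0], [0, 0, 0]], [[0, 0, 0], [0, 0, 0]]]' 0 25
```

```text
tcp_pos: [0.4635, -0.1868, 0.0883]
time_s: 22.6
tcp_pos: [0.4646, -0.1876, 0.0905]
eef_rot: [-180.0, -0.0, -95.4]
contact_force: [-0.4, 0.7, 2.7]
gripper_width: 0.0476
gripper_force: 25.0
```

```bash
python3 -m pendant '[[[0, 0, -0.01], [0, 0, 0]], [[0, 0, -0.035], [0, 0, 0]], [[0, 0, -0.065], [0, 0, 0]], [[0, 0, -0.095], [0, 0, 0]], [[-0.01, 0, -0.12], [0, 0, 0]], [[-0.03, 0.001, -0.13], [0, 0, 1]], [[-0.06, 0.003, -0.13], [0, 0, 2]], [[-0.09, 0.005, -0.13], [0, 0, 3]], [[-0.125, 0.007, -0.13], [0, 0, 4]], [[-0.16, 0.009, -0.13], [0, 0, 5]], [[-0.195, 0.011, -0.13], [0, 0, 6]], [[-0.225, 0.013, -0.13], [0, 0, 7]]]'
python3 - <<'E'
from h import *
to(.486,.3685,.2205,-109.7)
E
```

```text
time_s: 23.6
tcp_pos: [0.4725, 0.0396, 0.2208]
eef_rot: [-180.0, 0.0, -102.5]
contact_force: [0.3, 0.2, -0.7]
gripper_width: 0.0469
gripper_force: 25.0
to [-0.324   0.0578  0.0005] [-0.02  0.04  7.23] t 23.6
```

```bash
python3 -m pendant '[[[-0.02, 0.004, 0], [0, 0, 0]], [[-0.05, 0.009, 0], [0, 0, 1]], [[-0.085, 0.015, 0], [0, 0, 2]], [[-0.12, 0.021, 0], [0, 0, 3]], [[-0.155, 0.028, 0], [0, 0, 4]], [[-0.19, 0.034, 0], [0, 0, 5]], [[-0.225, 0.04, 0], [0, 0, 6]], [[-0.26, 0.047, 0], [0, 0, 7]], [[-0.29, 0.052, 0], [0, 0, 7]], [[-0.315, 0.057, 0], [0, 0, 7]], [[-0.324, 0.058, 0], [0, 0, 7]], [[-0.324, 0.058, 0], [0, 0, 7]]]' | sed -n '2,3p'
python3 -m pendant '[[[0, 0, 0], [0, 0, 0]]]' | sed -n '2,3p'
python3 - <<'E'
from h import *
to(.486,.3685,.0905,-109.7)
from plant import r
s=r.capture("side");cv2.imwrite("pics/s5.png",cv2.resize(s["frame"][60:340,170:400],(493,600),interpolation=cv2.INTER_CUBIC)[:,:,::-1])
E
```

```text
tcp_pos: [0.4857, 0.3684, 0.2196]
eef_rot: [180.0, -0.1, -109.3]
tcp_pos: [0.4856, 0.3664, 0.2198]
eef_rot: [180.0, -0.1, -109.4]
to [-0.0023  0.0003  0.1293] [ 0.03 -0.07  0.31] t 24.68
```

View pics/s5.png

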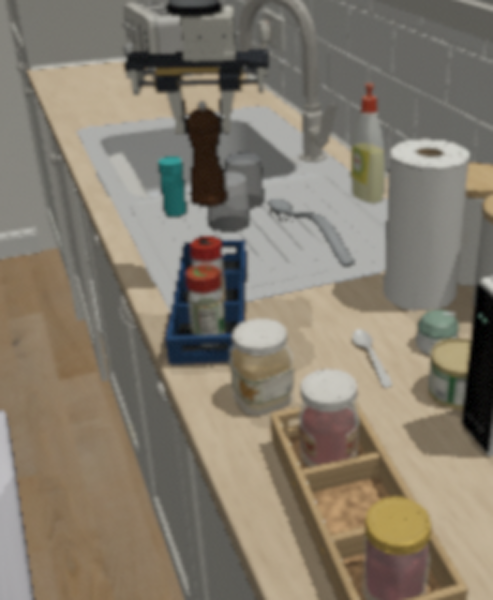

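The mill hangs upright at (205,155). The jam sits in the pale caddy's near slot at (330,425), and the middle compartment is empty. Lowering the mill.

```bash
python3 -m pendant '[[[-0.001, 0, 0.01], [0, 0, 0]], [[-0.001, 0, 0.03], [0, 0, 0]], [[-0.001, 0, 0.06], [0, 0, 0]], [[-0.001, 0, 0.085], [0, 0, 0]], [[-0.001, 0, 0.105], [0, 0, 0]], [[-0.001, 0, 0.118], [0, 0, 0]], [[-0.001, 0, 0.125], [0, 0, 0]], [[-0.001, 0, 0.129], [0, 0, 0]], [[-0.001, 0, 0.1295], [0, 0, 0]], [[-0.001, 0, 0.1295], [0, 0, 0]]]'
python3 -m pendant '[[[0, 0, 0], [0, 0, 0]], [[0, 0, 0], [0, 0, 0]], [[0, 0, 0], [0, 0, 0]], [[0, 0, 0], [0, 0, 0]], [[0, 0, -0.01], [0, 0, 0]], [[0, 0, -0.03], [0, 0, 0]], [[0, 0, -0.06], [0, 0, 0]], [[0, 0, -0.09], [0, 0, 0]], [[0, 0, -0.12], [0, 0, 0]], [[0, 0, -0.12], [0, 0, 0]]]' 0.088
python3 - <<'E'
from h import *
to(.4515,.0486,.19,-95.4)
E
```

```text
time_s: 25.57
tcp_pos: [0.4868, 0.3675, 0.0914]
eef_rot: [-180.0, 0.1, -109.4]
contact_force: [0.3, -0.0, -1.5]
gripper_width: 0.0472
gripper_force: 25.0
time_s: 26.4
tcp_pos: [0.489, 0.3696, 0.2187]
eef_rot: [-179.7, 0.5, -109.4]
contact_force: [1.2, 1.0, 0.5]
gripper_width: 0.0877
gripper_force: 0.0
to [ 0.3155 -0.071   0.0261] [ -0.36   0.5  -13.97] t 26.4
```

```bash
python3 -m pendant '[[[0.02, -0.004, 0], [0, 0, -1]], [[0.05, -0.01, 0], [0, 0, -2]], [[0.085, -0.02, 0], [0, 0, -4]], [[0.12, -0.028, 0], [0, 0, -6]], [[0.155, -0.036, 0], [0, 0, -8]], [[0.19, -0.044, 0], [0, 0, -10]], [[0.225, -0.052, 0], [0, 0, -12]], [[0.26, -0.06, 0], [0, 0, -13]], [[0.29, -0.068, 0], [0, 0, -14]], [[0.31, -0.073, 0.01], [0, 0, -14]], [[0.313, -0.073, 0.03], [0, 0, -14]], [[0.313, -0.073, 0.03], [0, 0, -14]]]' | sed -n '2,3p'
python3 -m pendant '[[[0, 0, 0], [0, 0, 0]]]' | sed -n '2,3p'
python3 tops.py w3
python3 - <<'E'
from h import *
to(.4515,.0486,.045,-95.4)
E
```

```text
tcp_pos: [0.449, 0.0463, 0.1788]
eef_rot: [179.8, -0.0, -95.6]
tcp_pos: [0.4508, 0.0476, 0.181]
eef_rot: [180.0, -0.0, -95.5]
[269.  25.] 4495 0.11 [478.2 -90.9  30.2] [206. 207. 197.]
[325. 194.] 5110 0.099 [451.2  49.1  32.3] [155. 155. 146.]
[368. 328.] 1459 0.118 [422.9 179.   19.1] [93. 61. 42.]
rim [ 218    0  124   86 2453] ((477.1502990722656, -74.81216430664062), (66.74394989013672, 102.27249908447266), 84.78578186035156)
rim [323 253  81  27 873] ((421.1792297363281, 142.639892578125), (28.61573600769043, 83.09033966064453), 86.31918334960938)
to [-3.000e-04  1.000e-04  1.366e-01] [-0.04 -0.01 -0.02] t 27.53
```

```bash
python3 -m pendant '[[[0, 0, 0.015], [0, 0, 0]], [[0, 0, 0.04], [0, 0, 0]], [[0, 0, 0.07], [0, 0, 0]], [[0, 0, 0.10], [0, 0, 0]], [[0, 0, 0.12], [0, 0, 0]], [[0, 0, 0.132], [0, 0, 0]], [[0, 0, 0.136], [0, 0, 0]], [[0, 0, 0.136], [0, 0, 0]]]' | sed -n '2p'
python3 -m pendant '[[[0, 0, 0], [0, 0, 0]], [[0, 0, 0], [0, 0, 0]], [[0, 0, 0], [0, 0, 0]], [[0, 0, 0], [0, 0, 0]], [[0, 0, 0], [0, 0, 0]], [[0, 0, 0], [0, 0, 0]], [[0, 0, 0], [0, 0, 0]]]' 0 40
python3 - <<'E'
from h import *
to(.468,-.187,.19,-95.4)
E
```

```text
tcp_pos: [0.4514, 0.0488, 0.0446]
time_s: 28.78
tcp_pos: [0.4513, 0.0484, 0.0454]
eef_rot: [-180.0, 0.0, -95.4]
contact_force: [-4.1, 2.7, 7.0]
gripper_width: 0.0668
gripper_force: 38.0
to [ 0.2327 -0.039  -0.1448] [-0.05  0.05 -0.04] t 28.78
```

```bash
python3 -m pendant '[[[0, 0, -0.01], [0, 0, 0]], [[0, 0, -0.035], [0, 0, 0]], [[0, 0, -0.065], [0, 0, 0]], [[0, 0, -0.095], [0, 0, 0]], [[0.01, -0.002, -0.125], [0, 0, 0]], [[0.03, -0.005, -0.145], [0, 0, 0]], [[0.06, -0.01, -0.145], [0, 0, 0]], [[0.09, -0.015, -0.145], [0, 0, 0]], [[0.125, -0.021, -0.145], [0, 0, 0]], [[0.16, -0.027, -0.145], [0, 0, 0]], [[0.19, -0.032, -0.145], [0, 0, 0]], [[0.215, -0.036, -0.145], [0, 0, 0]]]' | sed -n '2p'
python3 -m pendant '[[[0.012, -0.002, 0], [0, 0, 0]], [[0.018, -0.003, 0], [0, 0, 0]], [[0.018, -0.003, 0], [0, 0, 0]], [[0.018, -0.003, 0], [0, 0, 0]]]'
python3 - <<'E'
from h import *
to(.468,-.187,.0575,-95.4)
from plant import r
s=r.capture("side");cv2.imwrite("pics/s6.png",cv2.resize(s["frame"][100:390,200:440],(496,600),interpolation=cv2.INTER_CUBIC)[:,:,::-1])
E
```

```text
tcp_pos: [0.4656, -0.1714, 0.1891]
time_s: 30.12
tcp_pos: [0.4673, -0.1873, 0.1892]
eef_rot: [179.9, 0.0, -95.5]
contact_force: [-0.4, -0.3, -4.7]
gripper_width: 0.0671
gripper_force: 37.1
to [-0.0003 -0.0008  0.1317] [ 0.05  0.02 -0.08] t 30.12
```

View pics/s6.png

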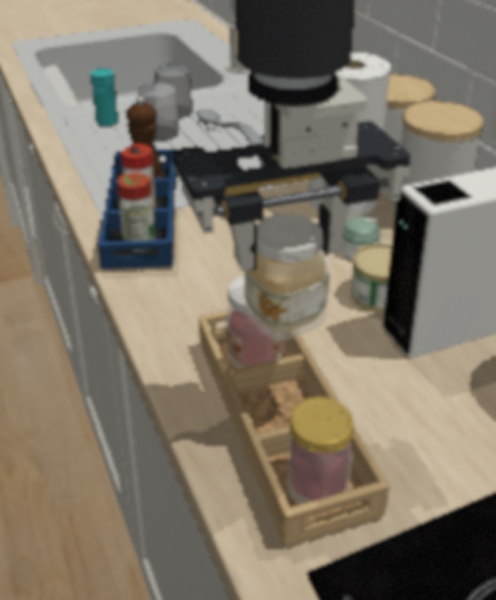

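The honey hangs level at (287,265), directly above the empty middle compartment. Lowering it.

```bash
python3 -m pendant '[[[0, 0, 0.01], [0, 0, 0]], [[0, 0, 0.03], [0, 0, 0]], [[0, 0, 0.06], [0, 0, 0]], [[0, 0, 0.085], [0, 0, 0]], [[0, 0, 0.105], [0, 0, 0]], [[0, 0, 0.118], [0, 0, 0]], [[0, 0, 0.126], [0, 0, 0]], [[0, 0, 0.13], [0, 0, 0]], [[0, 0, 0.132], [0, 0, 0]], [[0, 0, 0.132], [0, 0, 0]]]'
python3 -m pendant '[[[0, 0, 0], [0, 0, 0]], [[0, 0, 0], [0, 0, 0]], [[0, 0, 0], [0, 0, 0]], [[0, 0, 0], [0, 0, 0]], [[0, 0, -0.01], [0, 0, 0]], [[0, 0, -0.04], [0, 0, 0]], [[0, 0, -0.08], [0, 0, 0]], [[0, 0, -0.12], [0, 0, 0]], [[0, 0, -0.16], [0, 0, 0]], [[0, 0, -0.20], [0, 0, 0]], [[-0.03, 0, -0.22], [0, 0, 0]], [[-0.06, 0, -0.22], [0, 0, 0]]]' 0.088
python3 -m pendant '[[[-0.04, 0, 0], [0, 0, 0]], [[-0.08, 0, 0], [0, 0, 0]], [[-0.12, 0, 0], [0, 0, 0]], [[-0.12, 0, 0], [0, 0, 0]], [[-0.12, 0, 0], [0, 0, 0]]]' 0.088 | sed -n '2,3p'
python3 tops.py w4
python3 - <<'E'
from h import *
from plant import r
o=np.zeros((590,800,3),np.uint8)
s=r.capture("side")["frame"][130:360,230:400];o[:,:436]=cv2.resize(s,(436,590),interpolation=cv2.INTER_CUBIC)
c=r.capture("top");t=c["frame"][190:270,250:460];o[:140,436:]=cv2.resize(t,(364,140),interpolation=cv2.INTER_CUBIC)
W=world(c);z=W[...,2]
k,l,st,ce=cv2.connectedComponentsWithStats(((z>.085)&(z<.175)&(W[...,0]<.55)&(W[...,0]>.38)).astype(np.uint8))
for i in range(1,k):
    if st[i,4]>40:
        q=W[l==i];zt=q[:,2].max();q=q[q[:,2]>zt-.01];print(np.round(ce[i]),zt,(q.min(0)+q.max(0))[:2]/2)
cv2.imwrite("pics/f.png",o[:,:,::-1])
E
```

```text
time_s: 31.0
tcp_pos: [0.4682, -0.1873, 0.058]
eef_rot: [-180.0, -0.0, -95.4]
contact_force: [0.4, -0.1, -4.6]
gripper_width: 0.0668
gripper_force: 37.2
time_s: 32.0
tcp_pos: [0.4757, -0.1287, 0.2845]
eef_rot: [-179.4, 0.0, -95.6]
contact_force: [1.4, 0.1, 0.1]
gripper_width: 0.0876
gripper_force: 0.0
tcp_pos: [0.4849, -0.0065, 0.2787]
eef_rot: [-179.9, 0.0, -95.2]
[325.  11.] 1425 0.111 [ 471.4 -166.8   25.3] [143. 133. 108.]
[324.  86.] 3114 0.11 [478.6 -92.   30.4] [201. 202. 192.]
[390. 327.] 1150 0.12 [423.7 190.   22.4] [154.  80.  46.]
rim [ 281    0   94  132 2975] ((473.71026611328125, -111.90733337402344), (140.0142059326172, 102.15441131591797), 84.62830352783203)
[202. 219.] 0.11601871900309324 [0.49423201 0.64006787]
[272. 221.] 0.16280084454534816 [0.48758619 0.36402706]
[443. 232.] 0.10724886122087574 [ 0.46068492 -0.28241208]
[297. 231.] 0.12546667528847721 [0.45490767 0.27338095]
```

View pics/f.png

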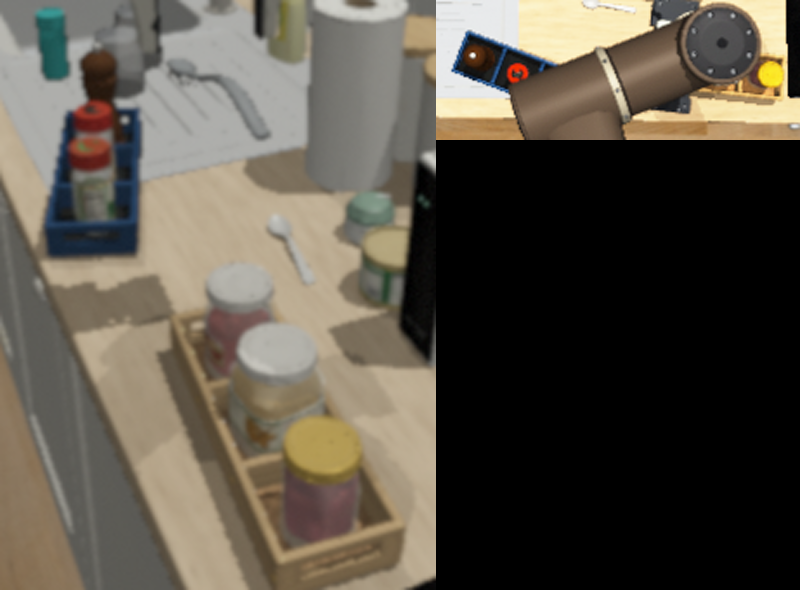

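The final picture shows jam (240,315), honey (275,385) and jam_jar_2 (322,480) upright in the pale caddy. The mill (100,80), spice_3 (93,120) and spice_7 (92,180) stand upright in the blue caddy, with lid heights that match the floor level. The gripper is clear, so I'm handing in.

```bash
python3 -m pendant '[[[0, 0, 0], [0, 0, 0]], [[0, 0, 0], [0, 0, 0]], [[0, 0, 0], [0, 0, 0]]]' | head -2; python3 -c "
from plant import r
print(r.close_job())"
```

```text
time_s: 32.82
tcp_pos: [0.4848, -0.0093, 0.2777]
the job is handed in; nothing more can be done
None
```

The job is handed in at about 33 s of the 96 s allowed: the final pictures showed honey and both jams upright in the breakfast caddy, the pepper mill and both spice jars upright in the cooking caddy, and the tin and timer where they stood, but no verdict came back.

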